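# Move the disc carrier to the empty rail

### The arm

A 7-joint arm with a two-finger parallel gripper is mounted at the origin on the work surface. World frame = base frame: x ahead of the robot, y to its left, z up, the work surface at z = 0. Lengths are in m, angles in rad, forces in N, time in s.
With the tool pointing down it reaches from about 0.425 to 0.925 m from the base axis. Payload 6.8 kg.
Tool frame: the origin (TCP) lies midway between the tips of the shut fingers; the grasp point (between the pads) lies 19 mm behind it; z points along the fingers, y is the line along which they close (so a half turn about z gives the same grasp; the last joint's range is limited). The gripper opens to 88 mm and grips with 3 to 60 N. Pads are 20 mm wide; open, the fingers measure 115 mm over their backs; the gripper's body (75 mm by 178 mm) begins 61 mm behind the grasp point.
Start: joints at [1.08, 0.477, 0.022, 1.555, -0.011, 1.109, -0.083], TCP at [0.252, -0.626, 0.223] pointing down, gripper open.
Joint ranges: [-2.96, 2.96], [-0.34, 2.1], [-1.41, 1.46], [0.24, 2.44], [-1.37, 4.51], [0.17, 1.92], [-2.96, 2.96]. Speed limits (rad/s): [2.39, 2.39, 3.14, 3.14, 3.14, 3.14, 3.14].

### API

Orientations are given as a unit quaternion [w, x, y, z].
In Python, from cell import manip, eyes, models gives the robot as it stands.
- The arm moves only by the shell command python3 -m jog 'ROWS' [OPENING] [FORCE]. ROWS is JSON, a list of rows, each an object with "translation": the shift along the world's x, y, z normalised to -1 to 1, where 1 is 0.02 m, a list of three; "roll": the turn about the world's z normalised to -1 to 1, where 1 is 4 degrees. A call has 1 to 12 rows; each row shifts and turns the commanded pose from where the row before left it; what a row does not reach is not made up. A row lasts 1/12 s, in which the tool goes at most 41.7 mm and 7.16 degrees, less where a joint would pass 70% of its speed; a pose out of reach is approached as far as the arm can. A call with a number of a shift or a turn outside -1 to 1 is refused whole. A call with a gripper value outside its range is refused whole. OPENING is the opening, from -1 (shut) to 1 (fully open), so that 0 is half open, set as the call begins (- or left out, the last holds). The fingers move at their own pace and stop on an object; FORCE is the grip in N (left out, the last holds). Time passes only in rows, so rows that do not move let the fingers close. It gives the time, the measured TCP pose, the force, the opening and the grip force at its end, in the units of the state.
- manip.state(): the state, without advancing time (a new reading comes with each control period).
- eyes.snapshot(name): name is "side" or "top" or "wrist"; returns the picture (400x640x3 uint8, red, green, blue); there is no depth.
- eyes.camera_model(name): a dict with "vfov" (degrees; the focal length in pixels is half the picture's height over the tangent of half this angle, whatever the lens; pixels are square), "cx", "cy" (the principal point, pixels), "dist" ([k1, k2, p1, p2, k3] as OpenCV has them; the pictures are not rectified), "position" and "attitude" of the camera in the world; the wrist camera has in their place "mount" (4x4, takes a point from camera to tool coordinates, whose origin is the TCP and whose axes are the flange's). Camera axes: x right, y up, looking along -z (the intrinsics and any distortion apply to the point x, -y, -z); pixel columns grow to the right and rows downward; lengths in m; the calibration is good to about 2 mm. A picture is of the moment at which its call begins: read the wrist's pose just before it. camera_model takes no time and is no camera call.
- manip.finish_job(): hands the job in; it is judged then, once.
Trained networks look in the newest picture that a camera, given by its name, has taken for a name from the list of things; names that differ only in an ending like _2 or _b are one class to them, and where a whole thing is asked for, a point or a joint stands for the part that bears it (a point fixed in the world has none). Each returns a list of dicts, best first, with "conf" (0 to 1); they miss things now and then, are a little off and sometimes report something else, mostly with a low value. They report only what shows in the picture. A call takes as long as a camera call. They do not tell look-alikes from the thing itself.
- models.look_for(camera, label): "position" ([column, row] in pixels, amid what is visible of it).
- models.cut_out(camera, label): "mask" (400x640 bool, what is visible of it) and "position" ([column, row] in pixels, amid what is visible of it).
The state is a dict: "clock": time; "joint_positions": joint angles; "joint_vel": joint speeds; "effort": joint torques, N m; "tool_pos": TCP position; "eef_rot": TCP orientation; "contact_force": force on the tool from outside, world axes, zero at the start; "wrist_torque": the same for the moment, N m; "grip_width": opening from 0.0 (shut) to 1.0 (fully open); "finger_force": force on a finger pad.
Only numpy, scipy, OpenCV 4.12 (cv2) and the standard library are available. Lean on these libraries where they do the work, as an engineer would, in place of code of your own. Each camera call takes 0.05 s, during which the arm holds its last target. There are 200 camera calls.

### The job

The food-processor disc carrier hangs on one of two short counter rails, and a pepper mill stands in front of the open end of the other, empty rail. First stand the mill upright on the round marble coaster; then slide the carrier off its rail, lifting its closed eye over the end stop, and thread it over the end stop of the empty rail so that it hangs freely on the bar behind the stop. Do not set the carrier down or drop it on the way, do not topple the mill, and leave the bowl, lid, whisk and scoop where they are.

Things in the scene. Friction and masses are not known exactly. Their poses are not given: they have to be found in the camera images.
- rail_a: Fixed steel rail stand where the carrier hangs at the start; left or right. Origin on the counter under its upright post (20 mm square, 190 mm tall). A level round bar, 12 mm in diameter, runs from the post along the stand's own -x (roughly towards the robot), axis 190 mm up, to an end stop 150 mm from the origin. Foot plate 12 mm thick, 100 mm wide, x -110 to +40 mm.
- rail_b: The empty rail stand, the destination: same shape, sizes and axes as rail_a.
- rail_a_stop (a point): Free end of rail_a, on the bar's axis at the end stop, 190 mm up; axes as the stand. The upright stop, 8 mm along the bar and 12 mm wide, rises 18 mm above the bar's top (to 214 mm over the counter) and not below the bar. Nothing of the stand is higher.
- rail_b_stop (a point): Free end of rail_b, same shape and sizes as rail_a_stop.
- carrier_grip (a point): Centre of the carrier's grip block, the part to hold: black plastic, 24 x 24 mm, 40 mm tall, sides along the carrier's x and y, 42 mm above carrier_eye. Carrier z is up; as it hangs its x lies about along the bar, towards the post. 0.4 kg, varying by a third; 226 mm tall, 76 mm long (x), 104 mm wide (y).
- carrier_eye (a point): Point on the bar's axis when the carrier hangs. It lies in a closed window-like eye, 16 mm thick (x), round the bar: 44 mm wide (y), flat floor 54 mm below this point, roof an inverted V (25 degree slopes, apex 6.6 mm above) that centres on the bar. It clears the end stop when lifted 20 to 48 mm from hanging height (34 is mid-way).
- carrier_discs (a point): Centre of the carrier's two steel discs, 112 mm below carrier_eye: 104 mm in diameter, facing along carrier x, 32 mm before and behind this point, on a spindle 76 mm long. Their lowest edge is 164 mm below carrier_eye.
- mill_center (a point): Centre, 100 mm above the foot, of the dark wooden pepper mill: round, upright, 200 mm tall, 0.3 kg, varying by a third. Foot 54 mm in diameter, waist 36 mm; the straight head, to grip, is 48 mm in diameter, 135 to 190 mm above the foot (middle 62 mm above this point). It stands 55 to 70 mm in front of rail_b's free end.
- coaster: Fixed round marble coaster 120 mm in diameter, 12 mm thick, between the stands. Origin at the centre of its underside, on the counter.
- bowl: Bystander: glass bowl 150 mm across, 75 mm tall; origin under its centre.
- lid: Bystander: black plastic lid 170 mm across, 41 mm tall with its knob; origin under its centre.
- whisk: Bystander: flat steel whisk 240 mm long, 72 mm wide, 16 mm thick, lying along its x; origin at its middle, underside.
- scoop: Bystander: teal silicone scoop 190 mm long lying along its x, under 40 mm tall; origin near its middle, underside.
Mind the look-alikes: they are no part of the job. What is shaped like the rail_b but pink is not meant.

How it is judged:
On the way, in this order (a step that is already met when the one before it is completed fails the run):
1. the mill stands upright and released on the coaster while the carrier still hangs on its first rail (horizontal distance between mill_center and coaster below 0.035 m and angle between mill_center's own z axis and vertical below 0.1 rad and height (world z) of mill_center between 0.106 and 0.118 m and contact force between mill and the fingers below 0.1 N and x of carrier_eye in the frame of rail_a between -0.145 and -0.03 m and y of carrier_eye in the frame of rail_a between -0.012 and 0.012 m and z of carrier_eye in the frame of rail_a between 0.183 and 0.198 m), for 0.2 s.
2. the carrier's eye is past the end stop and off its first rail, held up (x of carrier_eye in the frame of rail_a below -0.165 m and height (world z) of carrier_eye above 0.18 m), for 0.05 s.
At the end, for the whole second after the job is handed in: Carrier at rest, released, on rail_b's bar between stop and post (eye within 12 mm sideways, 7 mm in height of the bar's axis; upright within 0.15 rad; clear of the mill). Mill released on the coaster, upright within 0.1 rad, its axis within 35 mm of the coaster's centre (horizontal distance between mill_center and coaster below 0.035 m and angle between mill_center's own z axis and vertical below 0.1 rad and height (world z) of mill_center between 0.106 and 0.118 m and contact force between each of mill, carrier and the fingers below 0.1 N and x of carrier_eye in the frame of rail_b between -0.145 and -0.03 m and y of carrier_eye in the frame of rail_b between -0.012 and 0.012 m and z of carrier_eye in the frame of rail_b between 0.183 and 0.198 m and angle between carrier_eye's own z axis and vertical below 0.15 rad and linear speed of carrier below 0.03 m/s and contact force between carrier and mill below 0.1 N and contact force between carrier and rail_b above 1 N); the robot touches nothing.
It fails at once if the carrier was dropped or set down (eye under 130 mm above the counter) (height (world z) of carrier_eye below 0.13 m).
It fails at once if the mill was toppled (angle between mill_center's own z axis and vertical above 0.6 rad).
It fails at once if the bowl, lid, whisk or scoop was moved by more than 30 mm (distance of any of bowl, lid, whisk, scoop from where it was at the start of the episode above 0.03 m).
It also fails if it takes over 67 s, if anything falls off the work surface, if the arm or the gripper's body presses on something with over 40 N, if the wrist force passes 120 N, or if a joint passes its speed limit or range.

## Working session

There is one attempt and no reset: what is moved stays moved. The work goes in short steps, Python scripts to look and compute and a shell command to move; the robot and the scene stay as the last step left them, time stands still between calls to the robot, and variables do not carry over. Pictures are saved under pics/ and viewed, at most 10 in all, crops included, and the job is handed in when it is done.

```bash
ls; mkdir -p pics
cat > h.py <<'E'
import numpy as np,cv2
from scipy.spatial.transform import Rotation as R
from cell import manip,eyes,models
def cam(n,st=None):
    m=eyes.camera_model(n)
    f=200/np.tan(np.radians(m['vfov'])/2)
    K=np.array([[f,0,m['cx']],[0,f,m['cy']],[0,0,1.]])
    if 'mount' in m:
        T=np.array(m['mount']);q=np.array(st['eef_rot'])
        Rt=R.from_quat(q[[1,2,3,0]]).as_matrix()
        Rc=Rt@T[:3,:3];p=Rt@T[:3,3]+np.array(st['tool_pos'])
    else:
        a=np.array(m['attitude'],float)
        Rc=a if a.shape==(3,3) else R.from_quat(a[[1,2,3,0]]).as_matrix()
        p=np.array(m['position'])
    return K,np.array(m['dist'],float),Rc@np.diag([1,-1,-1.]),p
def ray(c,uv):
    K,d,Rc,p=c
    x=cv2.undistortPoints(np.array([[uv]],float),K,d)[0,0]
    return p,Rc@np.array([x[0],x[1],1.])
def at_z(c,uv,z):
    p,v=ray(c,uv);return p+v*(z-p[2])/v[2]
def proj(c,P):
    K,d,Rc,p=c
    r=cv2.Rodrigues(Rc.T)[0]
    return cv2.projectPoints(np.array(P,float).reshape(-1,1,3),r,-Rc.T@p,K,d)[0].reshape(-1,2)
def tri(obs):
    A=np.zeros((3,3));b=np.zeros(3)
    for c,uv in obs:
        p,v=ray(c,uv);v/=np.linalg.norm(v);M=np.eye(3)-np.outer(v,v);A+=M;b+=M@p
    return np.linalg.solve(A,b)
E
python3 - <<'E'
from h import *
for n in ('side','top'):
    im=eyes.snapshot(n);cv2.imwrite(f'pics/{n}0.png',im[:,:,::-1])
    m=eyes.camera_model(n);print(n,m)
    for l in ['rail_a','rail_b','carrier_grip','carrier_discs','mill_center','coaster','rail_a_stop','rail_b_stop','carrier_eye']:
        print(l,[(np.round(d['position']).tolist(),round(d['conf'],2)) for d in models.look_for(n,l)])
print(manip.state())
E
```

```text
pics
side {'vfov': 46.632502723408756, 'cx': 319.1043540703892, 'cy': 198.2129977902324, 'dist': array([0.02917122, 0.        , 0.        , 0.        , 0.        ]), 'position': array([-0.10585036,  0.81095004,  1.12676044]), 'attitude': array([-0.29891755, -0.12317626,  0.3789404 ,  0.86711019])}
rail_a [([386.0, 227.0], 0.89), ([308.0, 181.0], 0.84), ([340.0, 362.0], 0.84), ([163.0, 285.0], 0.79), ([237.0, 252.0], 0.62)]
rail_b [([386.0, 227.0], 0.89), ([308.0, 181.0], 0.84), ([340.0, 362.0], 0.84), ([163.0, 285.0], 0.79), ([237.0, 252.0], 0.62)]
carrier_grip [([326.0, 168.0], 0.96), ([304.0, 182.0], 0.28)]
carrier_discs [([326.0, 168.0], 0.93)]
mill_center [([280.0, 271.0], 0.85)]
coaster [([287.0, 224.0], 0.81), ([239.0, 253.0], 0.49)]
rail_a_stop [([304.0, 182.0], 0.93)]
rail_b_stop [([237.0, 252.0], 0.88), ([159.0, 282.0], 0.75), ([389.0, 227.0], 0.72), ([342.0, 363.0], 0.61)]
carrier_eye [([326.0, 169.0], 0.63)]
top {'vfov': 42.273487763957625, 'cx': 314.3485568369315, 'cy': 201.38918654280178, 'dist': array([0.03185588, 0.        , 0.        , 0.        , 0.        ]), 'posit
[... 792 characters left out ...]
ay([ 1.0799155 ,  0.47698541,  0.02239006,  1.55540899, -0.01149445,
        1.10932403, -0.08311983]), 'joint_vel': array([-0.00041052, -0.0008601 , -0.00022999,  0.00036232,  0.0010645 ,
       -0.00041932, -0.00029353]), 'effort': array([ 2.85745737e-04, -5.82725680e+01,  1.53377026e+00, -2.72938210e+01,
       -5.42521966e-02,  1.01863025e-02,  3.39682492e-05]), 'tool_pos': array([ 0.25212481, -0.62615026,  0.2226697 ]), 'eef_rot': array([-5.05857872e-07,  9.81743521e-01,  1.90209511e-01,  6.81852463e-06]), 'contact_force': array([ 0.66172481, -0.15558387,  0.22226615]), 'wrist_torque': array([-0.02297484,  0.01061579,  0.03120393]), 'finger_force': 0.0, 'grip_width': 1.0021270639553541}
```

View pics/side0.png

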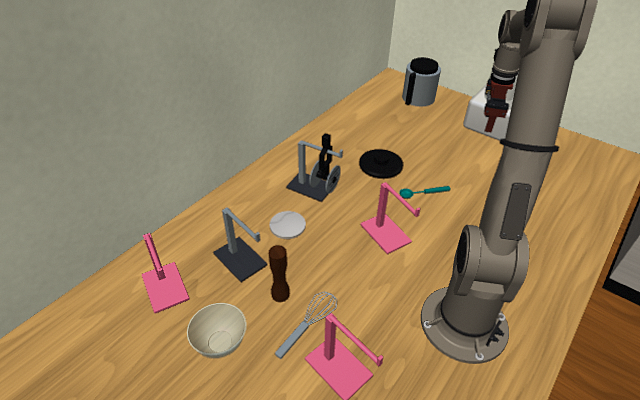

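View pics/top0.png

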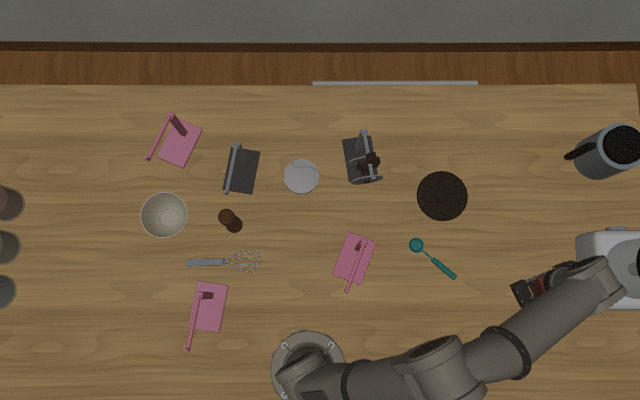

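Side view: the carrier hangs on the grey rail at (318,168). The empty grey rail_b is at (237,250) with the mill at (280,271) in front of it and the coaster at (287,224). Top view: rail_a (362,158), rail_b (242,170), mill (231,220), coaster (301,175).
Rail candidates besides rail_a: grey (237,252), and pink at (163,285), (386,227) and (340,362). Only the grey one fits rail_b, since the others are pink. Next I'll confirm that in a crop and fit the poses to the silhouettes.

```bash
cat >> h.py <<'E'
from scipy.optimize import minimize
def box(x0,x1,y0,y1,z0,z1): return np.array([[x,y,z] for x in(x0,x1) for y in(y0,y1) for z in(z0,z1)])
def cyl(z0,r0,z1,r1):
    t=np.linspace(0,2*np.pi,24);o=np.ones(24)
    return np.vstack([np.c_[r*np.cos(t),r*np.sin(t),z*o] for z,r in((z0,r0),(z1,r1))])
STAND=[box(-.11,.04,-.05,.05,0,.012),box(-.01,.01,-.01,.01,0,.19),box(-.154,.01,-.006,.006,.184,.196),box(-.154,-.146,-.006,.006,.184,.214)]
MILL=[cyl(0,.027,.04,.025),cyl(.04,.025,.09,.018),cyl(.09,.018,.135,.024),cyl(.135,.024,.19,.024),cyl(.19,.024,.2,.01)]
COAST=[cyl(0,.06,.012,.06)]
def T(parts,q):
    c,s=np.cos(q[2]),np.sin(q[2]);M=np.array([[c,-s,0],[s,c,0],[0,0,1]])
    z=q[3] if len(q)>3 else 0
    return [p@M.T+[q[0],q[1],z] for p in parts]
def sil(c,parts,S=4):
    im=np.zeros((400*S,640*S),np.uint8)
    for p in parts:
        h=cv2.convexHull(((proj(c,p)+.5)*S).astype(np.float32)).round().astype(np.int32);cv2.fillConvexPoly(im,h,255)
    return cv2.resize(im,(640,400),interpolation=cv2.INTER_AREA)/255.
def fit(obs,parts,q0,step):
    obs=[(c,np.asarray(m,float),ig) for c,m,ig in obs]
    def f(q):
        return sum((np.abs(sil(c,T(parts,q))-m)*(1-ig)).sum()/m.sum() for c,m,ig in obs)
    q0=np.array(q0,float)
    sx=np.vstack([q0]+[q0+np.eye(len(q0))[i]*step[i] for i in range(len(q0))])
    r=minimize(f,q0,method='Nelder-Mead',options=dict(initial_simplex=sx,xatol=2e-4,fatol=1e-4,maxiter=150))
    return r.x,r.fun
def mask(n,l,near,tol=25):
    ds=[d for d in models.cut_out(n,l) if np.hypot(*(np.array(d['position'])-near))<tol]
    return ds[0]['mask'] if ds else None
E
cat > m.py <<'E'
from h import *
C={n:cam(n) for n in('side','top')}
for n in C: eyes.snapshot(n)
near=dict(carrier_grip=((326,168),(365,163)),rail_a=((308,181),(357,152)),rail_b=((237,252),(242,169)),mill_center=((280,271),(231,222)),coaster=((287,224),(301,175)))
M={l:{n:mask(n,l,near[l][i]) for i,n in enumerate(C)} for l in near}
print({l:[None if v is None else int(v.sum()) for v in M[l].values()] for l in M})
np.save('pics/M.npy',M,allow_pickle=True)
Z=np.zeros((400,640))
res={}
for l,parts,z,dof in (('rail_a',STAND,.012,3),('rail_b',STAND,.012,3),('mill_center',MILL,.1,2),('coaster',COAST,.012,2)):
    obs=[]
    for n in C:
        if M[l][n] is None: continue
        ig=Z
        if l=='rail_a': ig=cv2.dilate(M['carrier_grip'][n].astype(np.uint8),np.ones((3,3)))*1.
        obs.append((C[n],M[l][n],ig))
    g=at_z(C['top'],near[l][1],z)
    best=None
    for yaw in ((-.5,0,.5) if dof==3 else (0,)):
        pp=parts
        if dof==3: q,f=fit(obs,parts,[g[0],g[1],yaw],[.03,.03,.2])
        else:
            q,f=fit([o for o in obs],parts,[g[0],g[1],0],[.02,.02,.0001]) 
        if best is None or f<best[1]: best=(q,f)
    # per-camera consistency
    per=[np.round(fit([o],parts,best[0],[.005,.005,.03 if dof==3 else 1e-4])[0],4).tolist() for o in obs]
    print(l,np.round(best[0],4),round(best[1],3),per);res[l]=best[0]
np.save('pics/res.npy',res,allow_pickle=True)
# carrier via discs/grip top
im=cv2.imread('pics/side0.png');im=im[120:310,140:400].copy()
ov=im.copy()
for l,p in(('rail_a',STAND),('rail_b',STAND),('mill_center',MILL),('coaster',COAST)):
    s=(sil(C['side'],T(p,res[l]))>.5).astype(np.uint8)[120:310,140:400]
    cs,_=cv2.findContours(s,0,1);cv2.drawContours(ov,cs,-1,(0,255,0),1)
cv2.imwrite('pics/crop1.png',cv2.resize(np.vstack([im]),None,fx=3,fy=3,interpolation=2)[:570,:780])
cv2.imwrite('pics/crop2.png',cv2.resize(ov,None,fx=3,fy=3,interpolation=2))
E
time python3 m.py
```

```text
{'carrier_grip': [852, 530], 'rail_a': [1010, 949], 'rail_b': [1731, None], 'mill_center': [877, 419], 'coaster': [749, 944]}
rail_a [ 0.7159 -0.1733  0.1526] 0.183 [[0.7159, -0.1733, 0.1526], [0.7144, -0.1722, 0.1484]]
rail_b [ 0.6773  0.2142 -0.1837] 0.118 [[0.6774, 0.2143, -0.1831]]
mill_center [ 0.4574  0.2423 -0.    ] 0.162 [[0.4573, 0.2424, -0.0], [0.459, 0.2429, -0.0001]]
coaster [6.207e-01 2.010e-02 1.000e-04] 0.175 [[0.6207, 0.0201, 0.0001], [0.6202, 0.0208, 0.0001]]
real	0m11.862s
user	0m14.701s
sys	0m6.373s
```

View pics/crop2.png

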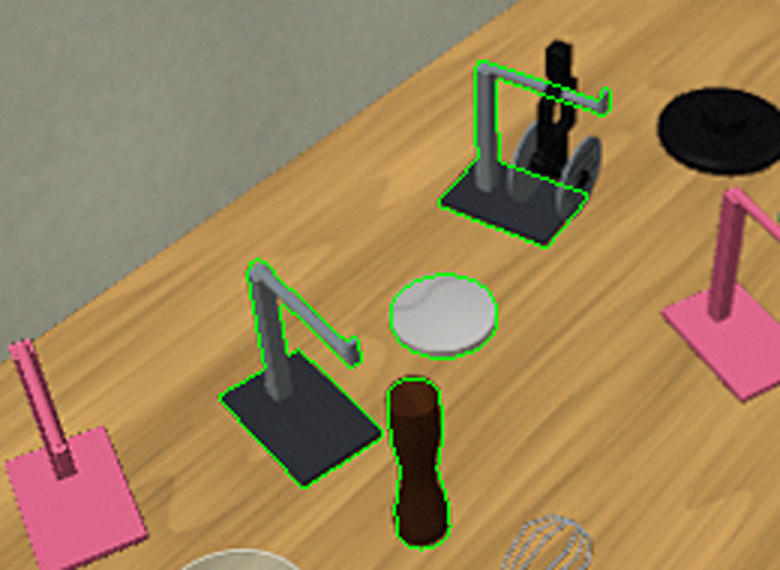

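The overlays fit all five items, and rail_b is the grey stand. Next I'll fit the carrier and the pink stand near the path, and start moving.

```bash
python3 -m jog '[{"translation":[1,0,1],"roll":-0.5},{"translation":[1,0,1],"roll":-0.5},{"translation":[1,0,1],"roll":-0.5},{"translation":[1,0,1],"roll":-0.5},{"translation":[1,0,1],"roll":-0.5},{"translation":[1,0,1],"roll":-0.5},{"translation":[1,0,1],"roll":-0.5},{"translation":[1,0,1],"roll":-0.5},{"translation":[0,1,0],"roll":-0.5},{"translation":[0,1,0],"roll":-0.5},{"translation":[0,1,0],"roll":-0.5},{"translation":[0,1,0],"roll":0}]' 1 30
cat > c.py <<'E'
from h import *
M=np.load('pics/M.npy',allow_pickle=True).item();res=np.load('pics/res.npy',allow_pickle=True).item()
C={n:cam(n) for n in('side','top')}
a=np.linspace(0,2*np.pi,24)
disc=lambda x:np.vstack([np.c_[0*a+x+e,.052*np.cos(a),.052*np.sin(a)-.112] for e in(-.002,.002)])
CAR=[box(-.012,.012,-.012,.012,.022,.062),disc(-.032),disc(.032),box(-.038,.038,-.006,.006,-.118,-.106),box(-.008,.008,-.028,.028,-.06,.02)]
q=res['rail_a'];Z=np.zeros((400,640))
d=np.array([np.cos(q[2]),np.sin(q[2])])
g=q[:2]-.1*d
for ns in (['side','top'],['side'],['top']):
    r,f=fit([(C[n],M['carrier_grip'][n],Z) for n in ns],CAR,[g[0],g[1],q[2],.19],[.03,.02,.05,.004])
    w=r[:2]-q[:2];print(ns,np.round(r,4),round(f,3),'local',w@d,w@[-d[1],d[0]])
for near in((386,227),):
    m=mask('side','rail_b',near)
    print('pink',fit([(C['side'],m,Z)],STAND,[.39,-.15,-.2],[.03,.03,.2]))
E
python3 c.py
```

```text
clock: 2.6
tool_pos: [0.4122, -0.5453, 0.3825]
eef_rot: [0.0, 1.0, -0.001, -0.0]
contact_force: [-0.2, -1.0, 0.5]
grip_width: 0.999
finger_force: 0.0
['side', 'top'] [ 0.6227 -0.1871  0.1551  0.1914] 0.515 local -0.09421513820302292 0.0005301873423925272
['side'] [ 0.6224 -0.1866  0.1514  0.1919] 0.243 local -0.09441135698210755 0.0010364141385770815
['top'] [ 0.6224 -0.1862  0.1708  0.1917] 0.271 local -0.09437410387428198 0.0014441589842937117
pink (array([ 0.37974517, -0.16961289, -0.40565315]), np.float64(0.2511667239995414))
```

```bash
python3 -m jog '[{"translation":[0,1,0],"roll":0},{"translation":[0,1,0],"roll":0},{"translation":[0,1,0],"roll":0},{"translation":[0,1,0],"roll":0},{"translation":[0,1,0],"roll":0},{"translation":[0,1,0],"roll":0},{"translation":[0,1,0],"roll":0},{"translation":[0,1,0],"roll":0},{"translation":[0,1,0],"roll":0},{"translation":[0,1,0],"roll":0},{"translation":[0,1,0],"roll":0},{"translation":[0,1,0],"roll":0}]'
```

```text
clock: 3.65
tool_pos: [0.412, -0.3053, 0.3829]
eef_rot: [0.0, 1.0, -0.001, 0.0]
contact_force: [1.1, -0.3, 0.5]
grip_width: 0.998
finger_force: 0.0
```

```bash
python3 -m jog '[{"translation":[0.2,1,0],"roll":0},{"translation":[0.2,1,0],"roll":0},{"translation":[0.2,1,0],"roll":0},{"translation":[0.2,1,0],"roll":0},{"translation":[0.2,1,0],"roll":0},{"translation":[0.2,1,0],"roll":0},{"translation":[0.2,1,0],"roll":0},{"translation":[0.2,1,0],"roll":0},{"translation":[0.2,1,0],"roll":0},{"translation":[0.2,1,0],"roll":0},{"translation":[0.3,1,0],"roll":0},{"translation":[0,1,0],"roll":0}]'
```

```text
clock: 4.65
tool_pos: [0.4588, -0.0651, 0.3828]
eef_rot: [-0.0, 1.0, -0.0, 0.0]
contact_force: [0.1, 0.4, 0.5]
grip_width: 1.0
finger_force: 0.0
```

```bash
python3 -m jog '[{"translation":[0,1,0],"roll":0},{"translation":[0,1,0],"roll":0},{"translation":[0,1,0],"roll":0},{"translation":[0,1,0],"roll":0},{"translation":[0,1,0],"roll":0},{"translation":[0,1,0],"roll":0},{"translation":[0,1,0],"roll":0},{"translation":[0,1,0],"roll":0},{"translation":[0,1,0],"roll":0},{"translation":[0,1,0],"roll":0},{"translation":[0,1,0],"roll":0},{"translation":[0,1,0],"roll":0}]'
```

```text
clock: 5.65
tool_pos: [0.4581, 0.1747, 0.3829]
eef_rot: [-0.0, 1.0, -0.001, 0.0]
contact_force: [0.5, -0.4, -1.1]
grip_width: 1.001
finger_force: 0.0
```

```bash
python3 -m jog '[{"translation":[0,1,0],"roll":0},{"translation":[0,1,0],"roll":0},{"translation":[0,1,0],"roll":0},{"translation":[0,0.4,0],"roll":0},{"translation":[0,0,-1],"roll":0},{"translation":[0,0,-1],"roll":0},{"translation":[0,0,0],"roll":0},{"translation":[0,0,0],"roll":0}]'
python3 - <<'E'
from h import *
st=manip.state();im=eyes.snapshot('wrist');cv2.imwrite('pics/w1.png',im[:,:,::-1])
m=mask('wrist','mill_center',(320,200),400)
res=np.load('pics/res.npy',allow_pickle=True).item()
c=cam('wrist',st);print(st['tool_pos'],m.sum() if m is not None else None, proj(c,[[*res['mill_center'][:2],.2],[*res['mill_center'][:2],0]]))
r=fit([(c,m,np.zeros((400,640)))],MILL,res['mill_center'],[.01,.01,1e-4]);print(r)
s=(sil(c,T(MILL,res['mill_center']))>.5).astype(np.uint8)
im=im[:,:,::-1].copy();cs,_=cv2.findContours(s,0,1);cv2.drawContours(im,cs,-1,(0,255,0),1);cs,_=cv2.findContours(m.astype(np.uint8),0,1);cv2.drawContours(im,cs,-1,(0,0,255),1)
cv2.imwrite('pics/w1.png',im)
E
```

```text
clock: 6.32
tool_pos: [0.458, 0.2409, 0.3422]
eef_rot: [0.001, 1.0, -0.001, -0.001]
contact_force: [0.4, 0.5, 0.5]
grip_width: 1.0
finger_force: 0.0
[0.45796324 0.24087228 0.3422456 ] None [[312.08092745 192.75911465]
 [312.62829017 164.09592822]]
(array([ 4.57381257e-01,  2.42305687e-01, -3.00154532e-05]), np.float64(nan))Traceback (most recent call last):
  File "<stdin>", line 8, in <module>
AttributeError: 'NoneType' object has no attribute 'astype'
```

View pics/w1.png

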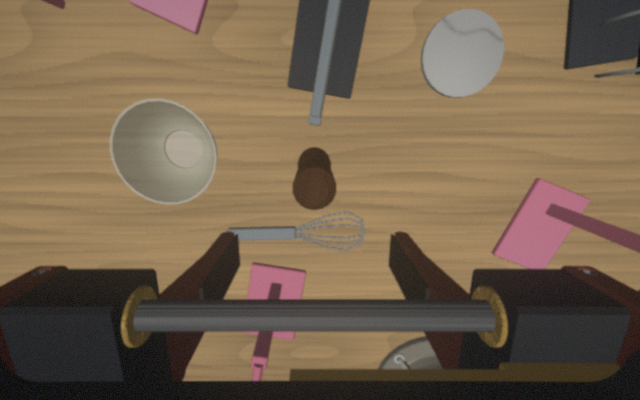

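The wrist view shows the mill head at (314,187), where predicted and centred between the open fingers, with the rail_b stop ahead at (315,120). I'll descend, grip and lift.

```bash
python3 -m jog '[{"translation":[0,0.07,-1],"roll":0},{"translation":[0,0,-1],"roll":0},{"translation":[0,0,-1],"roll":0},{"translation":[0,0,-1],"roll":0},{"translation":[0,0,-1],"roll":0},{"translation":[0,0,-1],"roll":0},{"translation":[0,0,-1],"roll":0},{"translation":[0,0,-1],"roll":0},{"translation":[0,0,-1],"roll":0},{"translation":[0,0,-0.95],"roll":0},{"translation":[0,0,0],"roll":0},{"translation":[0,0,0],"roll":0}]'
```

```text
clock: 7.42
tool_pos: [0.4586, 0.2433, 0.1442]
eef_rot: [-0.0, 1.0, -0.001, -0.0]
contact_force: [-1.2, 0.7, 0.2]
grip_width: 0.996
finger_force: 0.0
```

```bash
python3 -m jog '[{"translation":[0,0,0],"roll":0},{"translation":[0,0,0],"roll":0},{"translation":[0,0,0],"roll":0},{"translation":[0,0,0],"roll":0},{"translation":[0,0,0],"roll":0},{"translation":[0,0,0],"roll":0},{"translation":[0,0,0],"roll":0},{"translation":[0,0,0],"roll":0},{"translation":[0,0,0],"roll":0}]' -1 30
```

```text
clock: 8.17
tool_pos: [0.4583, 0.2432, 0.1438]
eef_rot: [-0.0, 1.0, -0.001, 0.0]
contact_force: [0.6, 0.0, 1.9]
grip_width: 0.544
finger_force: 29.9
```

```bash
python3 -m jog '[{"translation":[0,0,0.4],"roll":0},{"translation":[0,0,1],"roll":0},{"translation":[0,0,1],"roll":0},{"translation":[0,-0.5,0.1],"roll":0},{"translation":[0,-1,0],"roll":0},{"translation":[0,-1,0],"roll":0},{"translation":[0,-1,0],"roll":0},{"translation":[0,-1,0],"roll":0},{"translation":[0,-1,0],"roll":0},{"translation":[0,-1,0],"roll":0},{"translation":[0,-1,0],"roll":0},{"translation":[0,-1,0],"roll":0}]'
```

```text
clock: 9.17
tool_pos: [0.4571, 0.0712, 0.1928]
eef_rot: [0.0, 1.0, -0.001, -0.001]
contact_force: [0.6, 0.9, -3.0]
grip_width: 0.545
finger_force: 29.9
```

```bash
python3 -m jog '[{"translation":[0.5,-1,0],"roll":0},{"translation":[1,-1,0],"roll":0},{"translation":[1,-0.6,0],"roll":0},{"translation":[1,0,0],"roll":0},{"translation":[1,0,0],"roll":0},{"translation":[1,0,0],"roll":0},{"translation":[1,0,0],"roll":0},{"translation":[1,0,0],"roll":0},{"translation":[0.6,0,0],"roll":0},{"translation":[0,0,0],"roll":0},{"translation":[0,0,0],"roll":0}]'
python3 - <<'E'
from h import *
res=np.load('pics/res.npy',allow_pickle=True).item()
st=manip.state();print(st['tool_pos'])
c=cam('side');eyes.snapshot('side')
uv=proj(c,[[*st['tool_pos'][:2],.15]])[0]
ig=np.zeros((400,640))
m=mask('side','mill_center',uv,60);print(uv,None if m is None else m.sum())
if m is not None:
    zb=st['tool_pos'][2]+.019-.162
    P=[p+[0,0,zb] for p in MILL[:3]]
    s=(sil(c,T(P,[*st['tool_pos'][:2],0]))>.5)
    print('zb',zb,'mask centroid',np.argwhere(m).mean(0)[::-1],'pred bottom',proj(c,[[*st['tool_pos'][:2],zb]]),'mask max row',np.argwhere(m).max(0),'pred max row',np.argwhere(s).max(0))
E
```

```text
clock: 10.08
tool_pos: [0.6193, 0.0205, 0.1923]
eef_rot: [0.0, 1.0, -0.001, -0.001]
contact_force: [0.4, -0.2, -3.0]
grip_width: 0.543
finger_force: 29.9
[0.61926178 0.02048806 0.19232006]
[286.19797753 192.89956463] 638
zb 0.04932005523263877 mask centroid [287.49059561 197.04388715] pred bottom [[287.29021691 215.66957338]] mask max row [221 295] pred max row [221 295]
```

```bash
python3 -m jog '[{"translation":[0.05,0,-0.7],"roll":0},{"translation":[0,0,-0.6],"roll":0},{"translation":[0,0,-0.3],"roll":0},{"translation":[0,0,-0.15],"roll":0},{"translation":[0,0,-0.1],"roll":0},{"translation":[0,0,0],"roll":0}]'
```

```text
clock: 10.68
tool_pos: [0.6209, 0.0212, 0.1565]
eef_rot: [0.0, 1.0, -0.001, -0.0]
contact_force: [0.3, -0.5, -2.6]
grip_width: 0.545
finger_force: 29.9
```

```bash
python3 -m jog '[{"translation":[0,0,-0.06],"roll":0},{"translation":[0,0,0],"roll":0},{"translation":[0,0,0],"roll":0}]'
```

```text
clock: 10.93
tool_pos: [0.6214, 0.0213, 0.1559]
eef_rot: [-0.0, 1.0, -0.001, 0.0]
contact_force: [0.6, 0.2, -1.8]
grip_width: 0.542
finger_force: 29.9
```

```bash
python3 -m jog '[{"translation":[0,0,-0.03],"roll":0},{"translation":[0,0,0],"roll":0}]'; python3 -m jog '[{"translation":[0,0,0],"roll":0},{"translation":[0,0,0],"roll":0},{"translation":[0,0,0],"roll":0},{"translation":[0,0,0],"roll":0},{"translation":[0,0,0],"roll":0},{"translation":[0,0,0],"roll":0},{"translation":[0,0,0.3],"roll":0},{"translation":[0,0,1],"roll":0},{"translation":[0,0,1],"roll":0},{"translation":[0,0,1],"roll":0},{"translation":[0,0,1],"roll":0},{"translation":[0,0,1],"roll":0}]' 1
```

```text
clock: 11.1
tool_pos: [0.6218, 0.0213, 0.1558]
eef_rot: [0.0, 1.0, -0.001, 0.001]
contact_force: [-1.2, -0.3, 2.5]
grip_width: 0.542
finger_force: 29.9
clock: 12.1
tool_pos: [0.6211, 0.0213, 0.2624]
eef_rot: [-0.0, 1.0, -0.001, 0.0]
contact_force: [-0.1, 0.6, -0.2]
grip_width: 0.999
finger_force: 0.0
```

```bash
python3 -m jog '[{"translation":[0,0,1],"roll":0},{"translation":[0,0,1],"roll":0},{"translation":[0,0,1],"roll":0},{"translation":[0,0,1],"roll":0},{"translation":[0,-1,0.5],"roll":0.5},{"translation":[0,-1,0],"roll":0.5},{"translation":[0,-1,0],"roll":0.5},{"translation":[0,-1,0],"roll":0.5},{"translation":[0,-1,0],"roll":0.2},{"translation":[0,-1,0],"roll":0},{"translation":[0,-1,0],"roll":0},{"translation":[0,-1,0],"roll":0}]'
python3 - <<'E'
from h import *
res=np.load('pics/res.npy',allow_pickle=True).item()
Z=np.zeros((400,640))
for n,near in(('side',(286,205)),('top',(300,170))):
    c=cam(n);im=eyes.snapshot(n);cv2.imwrite(f'pics/{n}1.png',im[:,:,::-1])
    m=mask(n,'mill_center',near,40)
    if m is None: print(n,None);continue
    print(n,m.sum(),fit([(c,m,Z)],[p+[0,0,.012] for p in MILL],[.621,.021,0],[.01,.01,1e-4]))
E
```

```text
clock: 13.1
tool_pos: [0.621, -0.1397, 0.3514]
eef_rot: [0.0, 0.997, 0.076, 0.0]
contact_force: [0.2, -0.5, 0.4]
grip_width: 0.999
finger_force: 0.0
side 701 (array([6.23579724e-01, 2.07493722e-02, 4.32904546e-08]), np.float64(0.11356325697183293))
top 412 (array([6.21447651e-01, 2.09125534e-02, 1.48223037e-05]), np.float64(0.06588616028935847))
```

The mill stands upright at (0.622, 0.021), 1–2 mm from the coaster's centre. Now the carrier.

```bash
python3 -m jog '[{"translation":[0.1,-1,0],"roll":0},{"translation":[0,-1,0],"roll":0},{"translation":[0,-0.35,0],"roll":0},{"translation":[0,0,-1],"roll":0},{"translation":[0,0,0],"roll":0},{"translation":[0,0,0],"roll":0}]'
python3 - <<'E'
from h import *
st=manip.state();im=eyes.snapshot('wrist')[:,:,::-1].copy()
c=cam('wrist',st);print(st['tool_pos'],st['eef_rot'])
for l in('carrier_grip','carrier_eye','rail_a_stop'): print(l,[(np.round(d['position']).tolist(),round(d['conf'],2)) for d in models.look_for('wrist',l)])
m=mask('wrist','carrier_grip',(320,200),400)
res=np.load('pics/res.npy',allow_pickle=True).item()
def dr(parts,q,col):
    s=(sil(c,T(parts,q))>.5).astype(np.uint8);cs,_=cv2.findContours(s,0,1);cv2.drawContours(im,cs,-1,col,1)
dr(STAND,res['rail_a'],(0,255,0));dr([box(-.012,.012,-.012,.012,.062,.062)],[.6225,-.187,.153,.19],(0,0,255))
cv2.imwrite('pics/w2.png',im)
E
```

```text
clock: 13.8
tool_pos: [0.6227, -0.1839, 0.3302]
eef_rot: [-0.001, 0.997, 0.077, -0.001]
contact_force: [-0.6, 0.3, -0.2]
grip_width: 0.996
finger_force: 0.0
[ 0.62268599 -0.1838883   0.33016194] [-7.72728245e-04  9.97022390e-01  7.71019211e-02 -1.02472387e-03]
carrier_grip []
carrier_eye [([317.0, 187.0], 0.92)]
rail_a_stop [([316.0, 121.0], 0.9)]
```

View pics/w2.png

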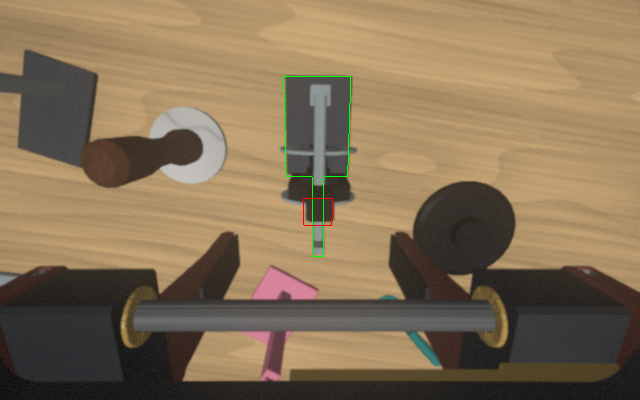

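The wrist view has the black grip block at about (320,208), 3–4 px (3 mm) ahead of my estimate, and the bar and post line up with the fit. I'll nudge +x and descend.

```bash
python3 -m jog '[{"translation":[0.12,-0.1,-1],"roll":0},{"translation":[0,0,-1],"roll":0},{"translation":[0,0,-1],"roll":0},{"translation":[0,0,-1],"roll":0},{"translation":[0,0,-1],"roll":0},{"translation":[0,0,-0.6],"roll":0},{"translation":[0,0,0],"roll":0},{"translation":[0,0,0],"roll":0}]'
```

```text
clock: 14.72
tool_pos: [0.6256, -0.1876, 0.2191]
eef_rot: [-0.0, 0.997, 0.076, -0.0]
contact_force: [0.2, -0.4, -0.7]
grip_width: 1.0
finger_force: 0.0
```

```bash
python3 -m jog '[{"translation":[0,0,0],"roll":0},{"translation":[0,0,0],"roll":0},{"translation":[0,0,0],"roll":0},{"translation":[0,0,0],"roll":0},{"translation":[0,0,0],"roll":0},{"translation":[0,0,0],"roll":0},{"translation":[0,0,0],"roll":0},{"translation":[0,0,0],"roll":0},{"translation":[0,0,0],"roll":0},{"translation":[0,0,0],"roll":0},{"translation":[0,0,0],"roll":0},{"translation":[0,0,0],"roll":0}]' -1 45
python3 - <<'E'
from h import *
for n in ('side',):
    c=cam(n);im=eyes.snapshot(n)
    cv2.imwrite('pics/s2.png',cv2.resize(im[110:240,240:400,::-1],None,fx=4.5,fy=4.5,interpolation=2))
E
```

```text
clock: 15.72
tool_pos: [0.6256, -0.1881, 0.2188]
eef_rot: [0.0, 0.997, 0.076, 0.0]
contact_force: [1.1, -1.7, 0.8]
grip_width: 0.272
finger_force: 45.0
```

View pics/s2.png

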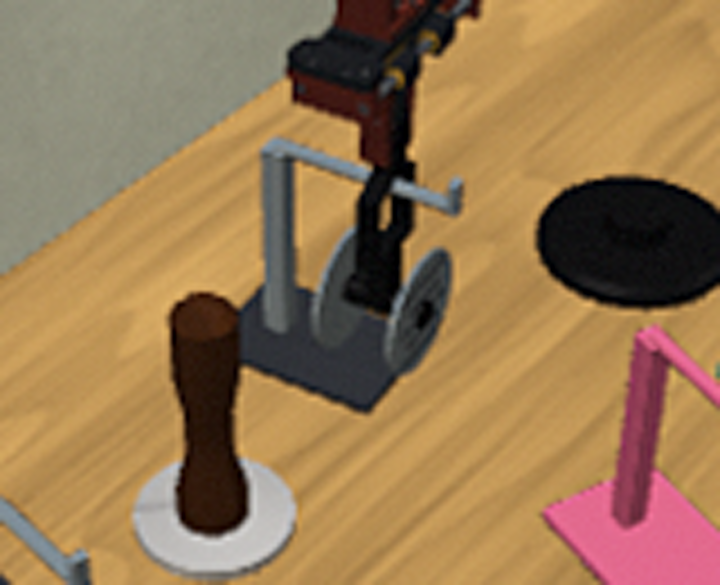

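Grip confirmed: the opening is 23.9 mm. Lift 34 mm.

```bash
python3 -m jog '[{"translation":[0,0,0.3],"roll":0},{"translation":[0,0,0.5],"roll":0},{"translation":[0,0,0.5],"roll":0},{"translation":[0,0,0.4],"roll":0},{"translation":[0,0,0],"roll":0},{"translation":[0,0,0],"roll":0}]'
```

```text
clock: 16.27
tool_pos: [0.626, -0.1877, 0.2539]
eef_rot: [0.0, 0.997, 0.076, 0.001]
contact_force: [1.5, 0.8, -4.5]
grip_width: 0.274
finger_force: 45.0
```

```bash
python3 -m jog '[{"translation":[-0.6,-0.09,0],"roll":0},{"translation":[-0.8,-0.12,0],"roll":0},{"translation":[-0.8,-0.12,0],"roll":0},{"translation":[-0.8,-0.12,0],"roll":0},{"translation":[-0.8,-0.12,0],"roll":0},{"translation":[-0.8,-0.12,0],"roll":0},{"translation":[-0.8,-0.12,0],"roll":0},{"translation":[-0.8,-0.12,0],"roll":0},{"translation":[-0.6,-0.09,0],"roll":0},{"translation":[-0.2,-0.03,0],"roll":0},{"translation":[0,0,0],"roll":0}]'
```

```text
clock: 17.18
tool_pos: [0.4847, -0.2092, 0.2528]
eef_rot: [0.0, 0.997, 0.076, -0.0]
contact_force: [0.7, -0.2, -4.7]
grip_width: 0.274
finger_force: 45.0
```

Past the stop. Carry across in front of the mill to rail_b, turning as it goes.

```bash
python3 -m jog '[{"translation":[0,0.4,0],"roll":-0.2},{"translation":[0,0.8,0],"roll":-0.2},{"translation":[0,1,0],"roll":-0.2},{"translation":[0,1,0],"roll":-0.2},{"translation":[0,1,0],"roll":-0.2},{"translation":[0,1,0],"roll":-0.2},{"translation":[0,1,0],"roll":-0.2},{"translation":[0,1,0],"roll":-0.2},{"translation":[0,1,0],"roll":-0.2},{"translation":[0,1,0],"roll":-0.2},{"translation":[0,1,0],"roll":-0.2},{"translation":[0,1,0],"roll":-0.2}]'
```

```text
clock: 18.18
tool_pos: [0.4864, 0.0171, 0.253]
eef_rot: [-0.0, 1.0, -0.007, 0.0]
contact_force: [0.7, -0.2, -3.7]
grip_width: 0.27
finger_force: 45.0
```

```bash
python3 -m jog '[{"translation":[-0.1,1,0],"roll":-0.2},{"translation":[-0.1,1,0],"roll":-0.2},{"translation":[-0.1,1,0],"roll":-0.2},{"translation":[-0.1,1,0],"roll":-0.2},{"translation":[-0.1,1,0],"roll":-0.2},{"translation":[-0.1,1,0],"roll":-0.2},{"translation":[-0.1,1,0],"roll":-0.2},{"translation":[0,1,0],"roll":-0.2},{"translation":[0,1,0],"roll":-0.2},{"translation":[0,1,0],"roll":-0.2},{"translation":[0,0.8,0],"roll":-0.2},{"translation":[0,0.4,0],"roll":-0.23}]'
```

```text
clock: 19.18
tool_pos: [0.4715, 0.2432, 0.2531]
eef_rot: [-0.001, 0.996, -0.091, 0.0]
contact_force: [0.5, 0.4, -4.1]
grip_width: 0.272
finger_force: 45.0
```

```bash
python3 -m jog '[{"translation":[0,0.5,0],"roll":0},{"translation":[0,0,0],"roll":0},{"translation":[0,0,0],"roll":0}]'
python3 - <<'E'
from h import *
res=np.load('pics/res.npy',allow_pickle=True).item();q=res['rail_b']
st=manip.state();t=np.array(st['tool_pos']);e=st['eef_rot'];print('yaw',2*np.arctan2(e[2],e[1]),'want',q[2])
d=np.array([np.cos(q[2]),np.sin(q[2])]);w=t[:2]-q[:2];print('local',w@d,w@[-d[1],d[0]])
c=cam('wrist',st);im=eyes.snapshot('wrist')[:,:,::-1].copy()
s=(sil(c,T(STAND,q))>.5).astype(np.uint8);cs,_=cv2.findContours(s,0,1);cv2.drawContours(im,cs,-1,(0,255,0),1)
s=eyes.snapshot('side')[:,:,::-1][140:300,170:330]
cv2.imwrite('pics/w3.png',np.hstack([im[:,150:470],cv2.resize(s,(400,400),interpolation=2)]))
m=mask('wrist','rail_b',proj(c,[[*q[:2],.1]])[0],80)
if m is not None:
    ig=np.zeros((400,640));ig[185:]=1
    print(m.sum(),fit([(c,m,ig)],STAND,q,[.005,.005,.02]))
E
```

```text
clock: 19.43
tool_pos: [0.4716, 0.2499, 0.2528]
eef_rot: [-0.0, 0.996, -0.091, -0.0]
contact_force: [0.7, -0.1, -4.7]
grip_width: 0.272
finger_force: 45.0
yaw -0.18322222881469327 want -0.18374743930228263
local -0.20881359022347834 -0.0024961902824747403
```

View pics/w3.png

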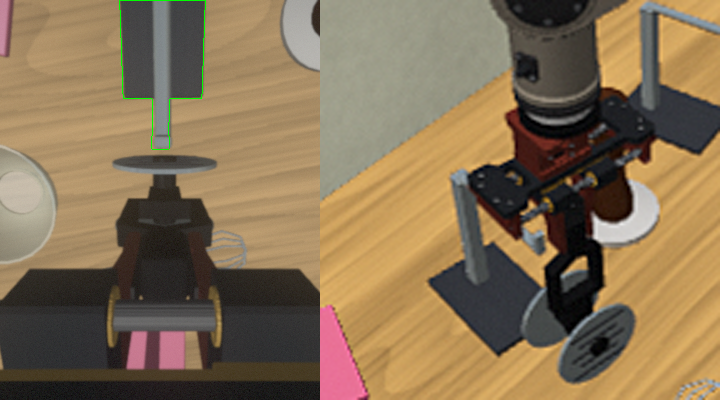

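The overlay matches rail_b to about 1 px and the carrier hangs upright in the grip, with the eye 2.5 mm off sideways. I'll correct that and slide it over the stop.

```bash
python3 -m jog '[{"translation":[0.03,0.12,0],"roll":0},{"translation":[0.4,-0.07,0],"roll":0},{"translation":[0.7,-0.13,0],"roll":0},{"translation":[0.7,-0.13,0],"roll":0},{"translation":[0.7,-0.13,0],"roll":0},{"translation":[0.7,-0.13,0],"roll":0},{"translation":[0.7,-0.13,0],"roll":0},{"translation":[0.7,-0.13,0],"roll":0},{"translation":[0.7,-0.13,0],"roll":0},{"translation":[0.3,-0.06,0],"roll":0},{"translation":[0,0,0],"roll":0},{"translation":[0,0,0],"roll":0}]'
python3 - <<'E'
from h import *
q=np.load('pics/res.npy',allow_pickle=True).item()['rail_b'];t=manip.state()['tool_pos']
d=np.array([np.cos(q[2]),np.sin(q[2])]);w=t[:2]-q[:2];print('local',w@d,w@[-d[1],d[0]])
E
```

```text
clock: 20.58
tool_pos: [0.5843, 0.2305, 0.2524]
eef_rot: [0.0, 0.996, -0.093, -0.0]
contact_force: [-0.1, 0.1, -3.8]
grip_width: 0.272
finger_force: 45.0
local -0.09446085282647075 -0.0009687955124571164
```

```bash
python3 -m jog '[{"translation":[0,0.03,-0.4],"roll":0},{"translation":[0,0,-0.4],"roll":0},{"translation":[0,0,-0.4],"roll":0},{"translation":[0,0,-0.3],"roll":0},{"translation":[0,0,-0.1],"roll":0},{"translation":[0,0,-0.05],"roll":0},{"translation":[0,0,0],"roll":0},{"translation":[0,0,0],"roll":0}]'
```

```text
clock: 21.25
tool_pos: [0.5844, 0.2316, 0.2202]
eef_rot: [-0.0, 0.996, -0.092, 0.0]
contact_force: [-0.3, -0.5, -3.9]
grip_width: 0.274
finger_force: 45.0
```

```bash
python3 -m jog '[{"translation":[0,0,-0.07],"roll":0},{"translation":[0,0,0],"roll":0},{"translation":[0,0,0],"roll":0}]'
```

```text
clock: 21.5
tool_pos: [0.5846, 0.2318, 0.2194]
eef_rot: [-0.0, 0.996, -0.092, 0.001]
contact_force: [-1.3, -0.3, 1.6]
grip_width: 0.273
finger_force: 45.0
```

The bar now carries the load (-3.9 → +1.6 N) at the hanging height. I'll release and rise straight up.

```bash
python3 -m jog '[{"translation":[0,0,0],"roll":0},{"translation":[0,0,0],"roll":0},{"translation":[0,0,0],"roll":0},{"translation":[0,0,0],"roll":0},{"translation":[0,0,0],"roll":0},{"translation":[0,0,0],"roll":0},{"translation":[0,0,0],"roll":0},{"translation":[0,0,0.3],"roll":0},{"translation":[0,0,0.6],"roll":0},{"translation":[0,0,1],"roll":0},{"translation":[0,0,1],"roll":0},{"translation":[0,0,1],"roll":0}]' 1
```

```text
clock: 22.5
tool_pos: [0.5842, 0.2316, 0.2986]
eef_rot: [-0.0, 0.996, -0.092, 0.0]
contact_force: [0.5, 0.8, -0.6]
grip_width: 0.995
finger_force: 0.0
```

```bash
python3 -m jog '[{"translation":[0,0,1],"roll":0},{"translation":[0,0,1],"roll":0},{"translation":[0,0,1],"roll":0},{"translation":[0,0,0],"roll":0},{"translation":[0,0,0],"roll":0},{"translation":[0,0,0],"roll":0},{"translation":[0,0,0],"roll":0},{"translation":[0,0,0],"roll":0},{"translation":[0,0,0],"roll":0},{"translation":[0,0,0],"roll":0},{"translation":[0,0,0],"roll":0},{"translation":[0,0,0],"roll":0}]'
python3 - <<'E'
from h import *
s=eyes.snapshot('side')[:,:,::-1][140:360,150:390]
cv2.imwrite('pics/s3.png',cv2.resize(s,None,fx=2.7,fy=2.7,interpolation=2))
E
```

```text
clock: 23.5
tool_pos: [0.5841, 0.2314, 0.3563]
eef_rot: [0.0, 0.996, -0.092, -0.0]
contact_force: [1.0, 0.7, 1.1]
grip_width: 1.0
finger_force: 0.0
```

View pics/s3.png

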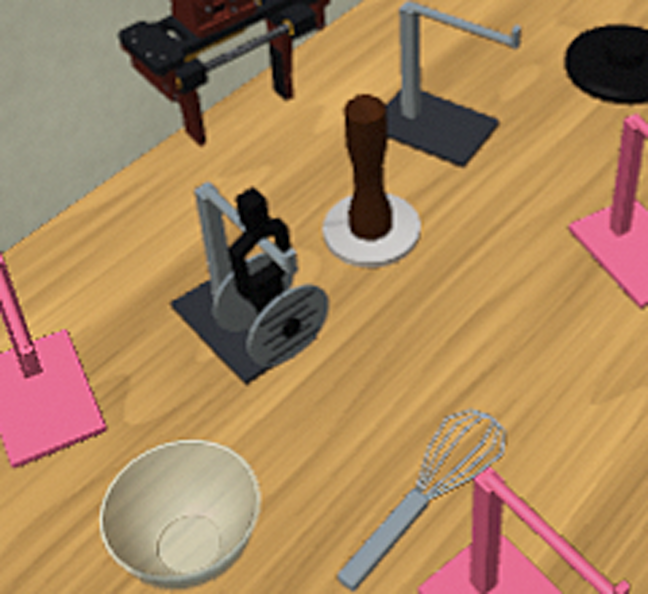

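The carrier hangs upright on rail_b's bar behind the stop (crop 262,270), and the mill stands on the coaster (370,170). The gripper is clear, so I'll hand in.

```bash
python3 -c "
from cell import manip
print(manip.finish_job())"
```

```text
the job is handed in; nothing more can be done
None
```

The mill stands upright on the coaster and the carrier hangs freely on rail_b behind its stop; I handed the job in at about 24 s on the robot's clock (limit 67 s), and no verdict was returned.

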